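# Put the sounding objects back on their own pickup plates

## Task

The three sounding objects on the listening table are standing on one another's pickup plates. Park one of them upright on the free rubber mat, then rearrange them so that the tin can stands in the middle of the large round plate, the green glass bottle in the middle of the small round plate and the wooden block in the middle of the square plate. Let nothing fall over, and leave the tape roll, the flat tin and the recorder where they lie.

Things in the scene. Friction and masses are not known exactly. Their poses are not given: they have to be found in the camera images.
- tin: Loose ribbed bare-metal tin can, closed, upright: diameter 58 mm (60 at its rims), height 70 mm, about 0.12 kg. Starts near the middle of the small round plate. Origin at the centre of its underside, z up.
- bottle: Loose green glass bottle, closed, upright, 112 mm tall, about 0.18 kg: body diameter 50 mm up to 55 mm, shoulder narrowing up to 72 mm, then a straight neck of diameter 26 mm up to the top at 112 mm. Starts near the middle of the square plate. Origin at the centre of its underside, z up.
- block: Loose upright block of plain brown wood, 45 x 45 mm across and 80 mm tall, about 0.10 kg, with a thin dark groove mark low on two faces. Starts near the middle of the large round plate. Origin at the centre of its underside, z up, x and y square to its faces.
- plate_large: Large round pickup plate of dark steel, fixed to the table: diameter 112 mm, 8 mm thick, flat; a small brass pickup shows near its rim. Where the tin can belongs. Origin at the centre of its underside, on the table; top 8 mm above.
- plate_small: Small round pickup plate of dark steel, fixed: diameter 84 mm, 8 mm thick, flat, with a small brass pickup near its rim. Where the bottle belongs. Origin at the centre of its underside, on the table; top 8 mm above.
- plate_square: Square pickup plate of dark steel, fixed: 92 x 92 mm, 8 mm thick, flat, with a small brass pickup near one edge. Where the block belongs. Origin at the centre of its underside, on the table; top 8 mm above.
- spare_mat: Free parking place: black oblong rubber mat, fixed, 130 x 90 mm (along its x and y), 4 mm thick, empty at the start. Origin at the centre of its underside, on the table; top 4 mm above.
- tape_roll: Bystander, to be left alone: loose roll of pale tape lying flat, outer diameter 90 mm, hole 60 mm, 24 mm high. Origin at the centre of its underside. The rest of the clutter is fixed: paper sheets; an offcut and jar lids (below 25 mm high) beyond x = 0.7 m; a plank with bottle and can beyond x = 0.84 m; taller equipment (to 240 mm) over 0.5 m to either side.
- flat_tin: Bystander, to be left alone: loose flat bare-metal fish tin, 78 x 52 mm (along its x and y), 24 mm high. Origin at the centre of its underside.
- recorder: Bystander, to be left alone: loose black hand-held sound recorder lying flat, about 120 x 55 mm (along its x and y), 24 mm high. Origin at the centre of its underside.

How it is judged:
On the way:
1. one of the three objects is parked upright on the rubber mat and let go (((horizontal distance between tin and spare_mat below 0.035 m and contact force between tin and spare_mat above 0.1 N and angle between tin's own z axis and vertical below 0.1 rad and contact force between tin and the fingers below 0.1 N) or (horizontal distance between bottle and spare_mat below 0.035 m and contact force between bottle and spare_mat above 0.1 N and angle between bottle's own z axis and vertical below 0.1 rad and contact force between bottle and the fingers below 0.1 N) or (horizontal distance between block and spare_mat below 0.035 m and contact force between block and spare_mat above 0.1 N and angle between block's own z axis and vertical below 0.1 rad and contact force between block and the fingers below 0.1 N))), for 0.2 s.
At the end, for the whole second after the job is handed in: The tin can stands on the large round plate, the bottle on the small round plate and the block on the square plate, each upright (within 0.1 rad), its centre within 15 mm of the plate's centre, resting on the plate, released and still (horizontal distance between tin and plate_large below 0.015 m and z of tin in the frame of plate_large between 0.004 and 0.012 m and angle between each of tin, bottle, block's own z axis and vertical below 0.1 rad and linear speed of each of tin, bottle, block below 0.01 m/s and angular speed of each of tin, bottle, block below 0.1 rad/s and contact force between each of tin, bottle, block and the fingers below 0.1 N and horizontal distance between bottle and plate_small below 0.015 m and z of bottle in the frame of plate_small between 0.004 and 0.012 m and horizontal distance between block and plate_square below 0.015 m and z of block in the frame of plate_square between 0.004 and 0.012 m); the robot touches nothing.
It fails at once if one of the three objects falls over (tilts beyond 0.6 rad) (angle between any of tin, bottle, block's own z axis and vertical above 0.6 rad).
It fails at once if the tape roll, the flat tin or the recorder is shifted by more than 20 mm (distance of any of tape_roll, flat_tin, recorder from where it was at the start of the episode above 0.02 m).
It also fails if it takes over 120 s, if anything falls off the work surface, if the arm or the gripper's body presses on something with over 40 N, if the wrist force passes 120 N, or if a joint passes its speed limit or range.

## Robot

A 6-joint arm with a two-finger parallel gripper is mounted at the origin on the work surface. World frame = base frame: x ahead of the robot, y to its left, z up, the work surface at z = 0. Lengths are in m, angles in rad, forces in N, time in s.
With the tool pointing down it reaches from about 0.275 to 0.85 m from the base axis. Payload 5.2 kg.
Tool frame: the origin (TCP) lies at the very end of the fingers, on their centre line; the grasp point (between the pads) lies 19 mm behind it; z points along the fingers, y is the line along which they close (so a half turn about z gives the same grasp; the last joint's range is limited). The gripper opens to 85 mm and grips with 20 to 120 N. Pads are 22 mm wide; open, the fingers measure 114 mm over their backs; the gripper's body (76 mm by 85 mm) begins 54 mm behind the grasp point. The pads swing forward as they close: fully open they stand 13 mm farther back than shut.
Start: joints at [1.109, 0.259, 1.535, -0, 1.348, -0.203], TCP at [0.141, 0.532, 0.231] pointing down, gripper open.
Joint ranges: [-3.14, 3.14], [-0.91, 2.08], [0.19, 2.58], [-1.22, 4.36], [0.22, 2.71], [-3.12, 3.12]. Speed limits (rad/s): [2.57, 2.57, 3.14, 3.14, 3.14, 3.14].

## Interface

Orientations are given as a unit quaternion [x, y, z, w].
In Python, from plant import ctrl gives the robot as it stands.
- The arm moves only by the tool carry_out, never from a script. Its argument "moves" is a list of rows, each a list of 7 numbers: the opening, from -1 (shut) to 1 (fully open), then the shift along the tool's x, y, z in units of 25 mm (1.0 is 25 mm), then the turn, a rotation vector about the tool's x, y, z in units of 6 degrees (1.0 is 6 degrees). In form: [[hand, x, y, z, rx, ry, rz], ...]. A call has 1 to 8 rows; each row shifts and turns the commanded pose from where the row before left it, along the tool's axes as they then stand; what a row does not reach is not made up. A row lasts 1/10 s, in which the tool goes at most 50 mm and 8.59 degrees, less where a joint would pass 70% of its speed; a pose out of reach is approached as far as the arm can. A call is refused whole if a number of a shift passes 1 or a number of a turn 1, either way. A call with a gripper value outside its range is refused whole. The fingers move at their own pace and stop on an object; "newtons" is the grip in N (left out, the last holds). Time passes only in rows, so rows that do not move let the fingers close. It gives the time, the measured TCP pose, the force, the opening and the grip force at its end, in the units of the state.
- ctrl.sense(): the state, without advancing time (a new reading comes with each control period).
- ctrl.read_camera(name): name is "scene" or "top" or "wrist"; returns a dict with "color" (400x640x3 uint8, red, green, blue), "mtx" (3x3 intrinsics, pixels), "xyz" and "rotation" of the camera in the world. Camera axes: x right, y up, looking along -z (the intrinsics and any distortion apply to the point x, -y, -z); pixel columns grow to the right and rows downward; lengths in m; the calibration is good to about 2 mm. A picture is of the moment at which its call begins. There is no depth.
- ctrl.close_job(): hands the job in; it is judged then, once.
Trained networks look in a picture, given as the dict that the camera call returned (one of the last four; its "shot" number tells which), for a name from the list of things; names that differ only in an ending like _2 or _b are one class to them, and where a whole thing is asked for, a point or a joint stands for the part that bears it (a point fixed in the world has none). Each returns a list of dicts, best first, with "p" (0 to 1); they miss things now and then, are a little off and sometimes report something else, mostly with a low value. They report only what shows in the picture. A call takes as long as a camera call.
- ctrl.search_frame(picture, label): "bbox" ([left, top, right, bottom] in pixels, round what is visible of it).
The state is a dict: "clock": time; "joint_pos": joint angles; "qd": joint speeds; "tau": joint torques, N m; "ee_pos": TCP position; "tcp_rot": TCP orientation; "ft_force": force on the tool from outside, world axes, zero at the start; "moment": the same for the moment, N m; "width": finger opening in m; "grip_force": force on a finger pad.
Only numpy, scipy, OpenCV 4.12 (cv2) and the standard library are available. Lean on these libraries where they do the work, as an engineer would, in place of code of your own. Each camera call takes 0.05 s, during which the arm holds its last target. There are 200 camera calls.

## Working session

There is one attempt and no reset: what is moved stays moved. The work goes in short steps, Python scripts to look and compute and a tool call to move; the robot and the scene stay as the last step left them, time stands still between calls to the robot, and variables do not carry over. Pictures are saved under pics/ and viewed, at most 14 in all, crops included, and the job is handed in when it is done.

Besides the shell and the picture viewer there is one more tool, called after ">>>" by a JSON object that holds its "method" and its "body". carry_out: Moves the arm, as the interface text tells. Its arguments: {"type":"object","properties":{"moves":{"type":"array","items":{"type":"array","items":{"type":"number"}}},"newtons":{"type":"number"}},"required":["moves"]}

```bash
mkdir -p pics; ls; cat > h.py <<'E'
import numpy as np, cv2
from plant import ctrl
N=["tin","bottle","block","plate_large","plate_small","plate_square","spare_mat","tape_roll","flat_tin","recorder"]
def ray(p,u,v):
    K=np.array(p["mtx"]); d=np.linalg.solve(K,[u,v,1.]); d=np.array([d[0],-d[1],-d[2]])
    R=np.array(p["rotation"]); 
    if R.size==4:
        from scipy.spatial.transform import Rotation as Q; R=Q.from_quat(R).as_matrix()
    return np.array(p["xyz"]),R.reshape(3,3)@d
def at(p,u,v,z):
    o,d=ray(p,u,v); return (o+d*(z-o[2])/d[2])[:2]
def proj(p,X):
    R=np.array(p["rotation"])
    if R.size==4:
        from scipy.spatial.transform import Rotation as Q; R=Q.from_quat(R).as_matrix()
    c=R.reshape(3,3).T@(np.array(X)-np.array(p["xyz"])); q=np.array(p["mtx"])@[c[0],-c[1],-c[2]]; return q[:2]/q[2]
def save(p,n): cv2.imwrite("pics/"+n,cv2.cvtColor(p["color"],cv2.COLOR_RGB2BGR))
E
python3 - <<'E'
from h import *
for c in ["top","scene"]:
    p=ctrl.read_camera(c); save(p,c+"0.png"); print(c,[k for k in p],np.round(p["mtx"],1).tolist(),np.round(p["xyz"],3),np.round(p["rotation"],3).tolist())
    for n in N:
        r=ctrl.search_frame(p,n)[:2]; print(n,[(np.round(d["bbox"],1).tolist(),round(d["p"],2)) for d in r])
print(ctrl.sense())
E
```

```text
pics
top ['color', 'mtx', 'xyz', 'rotation', 'shot'] [[462.1, 0.0, 324.3], [0.0, 462.1, 194.7], [0.0, 0.0, 1.0]] [ 0.461 -0.003  1.019] [-0.021, 0.029, 0.714, -0.699]
tin [([178.4, 232.3, 217.8, 260.0], 0.58)]
bottle [([190.7, 219.0, 222.9, 259.4], 0.65), ([406.5, 233.8, 437.6, 259.8], 0.61)]
block [([237.6, 138.7, 263.7, 164.6], 0.75)]
plate_large [([229.0, 130.8, 279.9, 176.9], 0.64)]
plate_small [([187.2, 221.5, 222.3, 261.1], 0.56)]
plate_square [([391.5, 217.2, 446.9, 275.9], 0.66), ([236.5, 138.6, 265.6, 164.6], 0.57)]
spare_mat [([356.6, 135.5, 424.7, 193.3], 0.89)]
tape_roll [([279.0, 197.9, 322.8, 238.7], 0.64)]
flat_tin [([146.4, 164.0, 183.0, 200.0], 0.94)]
recorder [([469.6, 172.2, 508.9, 229.7], 0.58), ([186.9, 222.9, 222.9, 260.4], 0.44)]
scene ['color', 'mtx', 'xyz', 'rotation', 'shot'] [[371.1, 0.0, 317.3], [0.0, 371.1, 200.6], [0.0, 0.0, 1.0]] [0.876 0.473 0.584] [0.125, 0.386, 0.868, 0.286]
tin [([419.4, 234.1, 462.7, 282.5], 0.96)]
bottle [([291.2, 114.9, 314.2, 159.7], 0.75)]
block [([308.9, 239.7, 339.7, 289.1], 0.79)]
plate_large [([291.7, 264.2, 353.5, 311.4], 
[... 282 characters left out ...]
7.7, 150.3], 0.91)]
{'clock': 1.1, 'joint_pos': array([ 1.10916024e+00,  2.58593985e-01,  1.53499735e+00,  1.57551194e-05,
        1.34801526e+00, -2.02794154e-01]), 'qd': array([ 0.00109005, -0.00040301,  0.00246908, -0.00078912,  0.00053087,
       -0.00137256]), 'tau': array([-5.95815090e-04, -4.45931590e+01, -2.90898389e+01, -4.04003449e-04,
        1.19753462e-03, -3.39218138e-05]), 'ee_pos': array([0.14074826, 0.53168765, 0.23131405]), 'tcp_rot': array([ 1.29061697e-01,  9.91636566e-01, -4.08323148e-06, -9.53596938e-06]), 'ft_force': array([-0.18827073, -0.17520508,  1.24241459]), 'moment': array([-0.00457025, -0.01780596, -0.03469943]), 'grip_force': 0.0, 'width': 0.08545089541305279}
```

```bash
python3 - <<'E'
import cv2,numpy as np
a=cv2.imread("pics/top0.png")[110:290,130:530]; cv2.imwrite("pics/t0.png",cv2.resize(a,None,fx=2,fy=2,interpolation=cv2.INTER_CUBIC))
E
```

```text
(no output)
```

View pics/t0.png

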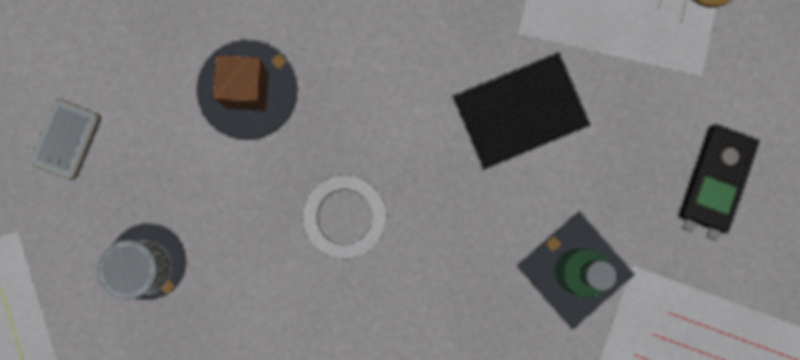

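View pics/scene0.png

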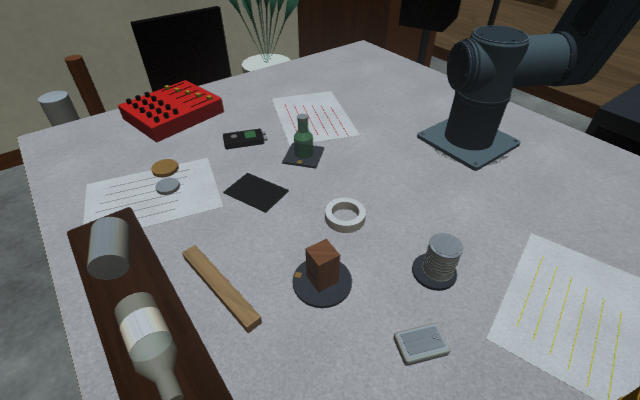

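The top view (crop at 2x) shows the block on the large plate at about (253,155) full-image. The tin is on the small plate at (205,241), the bottle on the square plate at (418,245) and the mat is at (391,165). Both views agree with the networks' better hits. The scene view puts the same things at (322,283), (436,270), (303,155) and (256,192). I'll fit known outlines to both views with height left free.

```bash
cat >> h.py <<'E'
from scipy.optimize import minimize
def grad(p,s=1.0):
    g=cv2.GaussianBlur(cv2.cvtColor(p["color"],cv2.COLOR_RGB2GRAY).astype(np.float32),(0,0),s)
    return np.hypot(cv2.Sobel(g,cv2.CV_32F,1,0),cv2.Sobel(g,cv2.CV_32F,0,1))
def circ(r): t=np.linspace(0,2*np.pi,72,endpoint=False); return np.c_[r*np.cos(t),r*np.sin(t)]
def rect(a,b):
    s=np.linspace(-1,1,20)/2; return np.r_[np.c_[a*s,0*s+b/2],np.c_[a*s,0*s-b/2],np.c_[0*s+a/2,b*s],np.c_[0*s-a/2,b*s]]
def fit(ps,shape,x0,z,yaw=None,span=.012,zfree=True):
    best=None
    gs=[(p,grad(p,1.0)) for p in ps]
    def cost(q):
        th=q[3] if yaw is not None else 0; c,s=np.cos(th),np.sin(th)
        P=np.c_[shape@np.array([[c,s],[-s,c]])+q[:2],np.full(len(shape),q[2] if zfree else z)]
        t=0
        for p,g in gs:
            uv=np.array([proj(p,X) for X in P],np.float32)
            v=cv2.remap(g,uv[:,0].copy(),uv[:,1].copy(),cv2.INTER_LINEAR)
            t-=np.minimum(v,60).mean()
        return t
    for dx in (-span,0,span):
        for dy in (-span,0,span):
            q=[x0[0]+dx,x0[1]+dy,z]+([yaw] if yaw is not None else [])
            n=len(q); S=np.vstack([q]+[np.array(q)+np.eye(n)[i]*[.008,.008,.01,.15][i] for i in range(n)])
            r=minimize(cost,q,method="Nelder-Mead",options=dict(initial_simplex=S,xatol=1e-4,fatol=1e-3))
            if best is None or r.fun<best.fun: best=r
    return np.round(best.x,4),round(best.fun,1)
E
cat > m.py <<'E'
from h import *
t=ctrl.read_camera("top"); s=ctrl.read_camera("scene")
for n,sh,uv,z,yaw,us in [("plate_large",circ(.056),(253.5,155),.008,None,(322,282)),("plate_small",circ(.042),(205,240.5),.008,None,(435,272)),
 ("plate_square",rect(.092,.092),(418,245),.008,.8,(302,157)),("mat",rect(.13,.09),(390.7,165.2),.004,.4,(256,192)),
 ("block",rect(.045,.045),(249.5,148.5),.088,.1,(322,249)),("tin",circ(.030),(193.5,244.5),.078,None,(444,244)),("bottle",circ(.013),(430.5,247.5),.12,None,(303,117))]:
    x=at(t,*uv,z); yy=[yaw] if yaw is None else [yaw,-yaw]
    print(n,"top",np.round(x,3),"scene",np.round(at(s,*us,z),3))
    for y in yy: print("   both,z free",fit([t,s],sh,x,z,y)," top",fit([t],sh,x,z,y,zfree=False))
E
python3 m.py
```

```text
plate_large top [0.622 0.138] scene [0.627 0.146]
   both,z free (array([0.6225, 0.1411, 0.0034]), np.float64(-114.0))  top (array([ 0.6211,  0.1369, -0.0053]), np.float64(-60.0))
plate_small top [0.437 0.245] scene [0.44  0.256]
   both,z free (array([0.4371, 0.2531, 0.0076]), np.float64(-104.8))  top (array([0.4363, 0.2534, 0.0148]), np.float64(-49.6))
plate_square top [ 0.418 -0.218] scene [ 0.43  -0.204]
   both,z free (array([ 0.4189, -0.2144,  0.0064,  0.6736]), np.float64(-116.8))  top (array([ 0.4191, -0.2194,  0.01  ,  0.6911]), np.float64(-60.0))
   both,z free (array([ 0.4193, -0.2149,  0.0063, -0.909 ]), np.float64(-116.8))  top (array([ 0.4179, -0.2159,  0.0067, -0.8552]), np.float64(-60.0))
mat top [ 0.594 -0.164] scene [ 0.597 -0.156]
   both,z free (array([ 0.6187, -0.1705,  0.0036,  0.4773]), np.float64(-67.6))  top (array([ 0.6169, -0.1751,  0.004 ,  0.3915]), np.float64(-32.9))
   both,z free (array([ 0.5939, -0.1624,  0.0025, -1.2225]), np.float64(-120.0))  top (array([ 0.5959, -0.1653,  0.0193, -1.241 ]), np.float64(-60.0))
block top [0.623 0.135] scene [0.62  0.137]
   both,z free (array([ 0.623 ,  0.1389,  0.0859, -0.0637]), np.float64(-110.1))  top (array([ 0.6226,  0.1385,  0.0993, -0.066 ]), np.float64(-50.0))
   both,z free (array([ 0.6231,  0.1389,  0.0858, -0.0669]), np.float64(-110.1))  top (array([ 0.6226,  0.1385,  0.0752, -0.0639]), np.float64(-50.0))
tin top [0.431 0.251] scene [0.432 0.251]
   both,z free (array([0.4306, 0.2535, 0.0775]), np.float64(-102.4))  top (array([0.4311, 0.2529, 0.0798]), np.float64(-44.5))
bottle top [ 0.417 -0.218] scene [ 0.418 -0.211]
   both,z free (array([ 0.4174, -0.2188,  0.1166]), np.float64(-120.0))  top (array([ 0.4157, -0.2196,  0.1067]), np.float64(-60.0))
```

>>> {"method": "carry_out", "body": {"moves": [[1, -0.945, -0.428, 0, 0, 0, 0], [1, -0.945, -0.428, 0, 0, 0, 0], [1, -0.945, -0.428, 0, 0, 0, 0], [1, -0.945, -0.428, 0, 0, 0, 0], [1, -0.945, -0.428, 0, 0, 0, 0], [1, -0.945, -0.428, 0, 0, 0, 0], [1, -0.945, -0.428, 0, 0, 0, 0], [1, -0.945, -0.428, 0, 0, 0, 0]]}}

```text
clock: 2.0
ee_pos: [0.3023, 0.3999, 0.2314]
tcp_rot: [0.129, 0.992, 0.0, 0.0]
ft_force: [1.1, 0.7, 0.2]
width: 0.0857
grip_force: 0.0
```

>>> {"method": "carry_out", "body": {"moves": [[1, -0.945, -0.428, 0, 0, 0, 0], [1, -0.945, -0.428, 0, 0, 0, 0], [1, -0.945, -0.428, 0, 0, 0, 0], [1, -0.945, -0.428, 0, 0, 0, 0], [1, -0.945, -0.428, 0, 0, 0, 0], [1, -0.945, -0.428, 0, 0, 0, 0], [1, -0.945, -0.428, 0, 0, 0, 0], [1, -0.945, -0.428, 0, 0, 0, 0]]}}

```text
clock: 2.8
ee_pos: [0.4631, 0.2687, 0.2314]
tcp_rot: [0.129, 0.992, 0.0, 0.0]
ft_force: [1.0, -0.1, 0.3]
width: 0.0853
grip_force: 0.0
```

>>> {"method": "carry_out", "body": {"moves": [[1, -0.945, -0.428, 0, 0, 0, 0], [1, -0.945, -0.428, 0, 0, 0, 0], [1, -0.945, -0.428, 0, 0, 0, 0], [1, -0.945, -0.428, 0, 0, 0, 0], [1, -0.945, -0.428, 0, 0, 0, 0], [1, 0, 0, 0, 0, 0, -0.95], [1, 0, 0, 0, 0, 0, -0.9], [1, 0, 0, 0, 0, 0, 0]]}}

```text
clock: 3.6
ee_pos: [0.563, 0.1872, 0.2311]
tcp_rot: [0.032, 0.999, -0.0, -0.0]
ft_force: [-0.6, -0.1, 0.8]
width: 0.0852
grip_force: 0.0
```

```bash
sed -i 's/np.minimum(v,60)/np.minimum(v,150)/' h.py; python3 - <<'E'
from h import *
w=ctrl.read_camera("wrist"); save(w,"w1.png"); print(np.round(w["xyz"],3)); q=ctrl.sense(); print(q["ee_pos"],q["tcp_rot"],q["joint_pos"])
for n in ["block","plate_large"]: print(n,[(d["bbox"],d["p"]) for d in ctrl.search_frame(w,n)[:2]])
print(proj(w,[.623,.139,.088]),proj(w,[.623,.139,.008]),proj(w,q["ee_pos"]))
E
```

```text
[0.494 0.193 0.373]
[0.56284846 0.1873809  0.23117655] [ 3.36415195e-02  9.99433955e-01 -3.73738283e-05 -1.24651937e-04] [ 1.33513295e-01  3.36448254e-01  1.42732280e+00 -3.28334659e-05
  1.37807986e+00 -1.36998100e+00]
block [([257.3, 210.7, 306.6, 270.1], 0.6)]
plate_large [([243.8, 181.8, 329.2, 262.5], 0.77)]
[275.14843898 251.22685814] [283.82046524 225.35722752] [315.74547016 256.92804571]
```

View pics/w1.png

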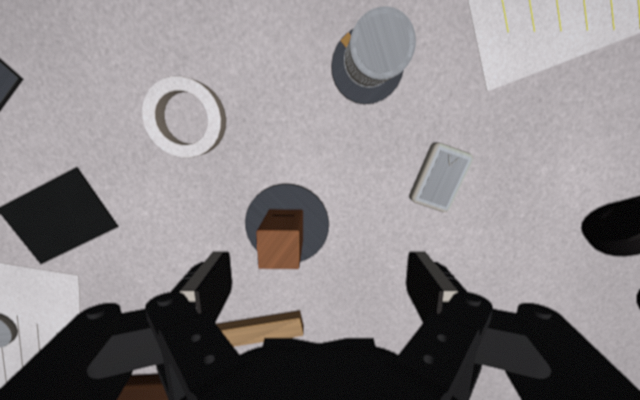

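The wrist view shows the block top at about (280,250) on the large plate centred at (287,222). The tin top is at (383,42), its plate at (367,68) and the mat at (58,215). I'll fit these in the wrist view and again jointly with the saved top and scene views.

```bash
cat > m2.py <<'E'
from h import *
import sys
w=ctrl.read_camera("wrist"); t=ctrl.read_camera("top"); s=ctrl.read_camera("scene")
for p,f in ((t,"top0.png"),(s,"scene0.png")): p["color"]=cv2.cvtColor(cv2.imread("pics/"+f),cv2.COLOR_BGR2RGB)
for n,sh,x,z,yaw in [("plate_large",circ(.056),(.6225,.139),.008,None),("plate_small",circ(.042),(.437,.253),.008,None),
 ("mat",rect(.13,.09),(.594,-.163),.004,-1.22),("block",rect(.045,.045),(.623,.139),.088,-.065),("tin",circ(.030),(.4306,.2535),.078,None)]:
    print(n,"wrist",fit([w],sh,x,z,yaw,span=.006,zfree=False),"w+s",fit([w,s],sh,x,z,yaw,span=.006),"all",fit([w,s,t],sh,x,z,yaw,span=.006))
for n,sh,x,z,yaw in [("square",rect(.092,.092),(.419,-.215),.008,.69),("bottle",circ(.013),(.4174,-.2188),.12,None)]:
    print(n,fit([t,s],sh,x,z,yaw,span=.006),fit([t],sh,x,z,yaw,span=.006,zfree=False),fit([s],sh,x,z,yaw,span=.006,zfree=False))
E
python3 m2.py
```

```text
plate_large wrist (array([0.6241, 0.1427, 0.0066]), np.float64(-126.8)) w+s (array([0.6242, 0.1426, 0.0075]), np.float64(-254.7)) all (array([0.6239, 0.1407, 0.0044]), np.float64(-402.5))
plate_small wrist (array([0.4376, 0.2513, 0.0155]), np.float64(-102.6)) w+s (array([0.437 , 0.2519, 0.0053]), np.float64(-232.1)) all (array([0.437 , 0.2513, 0.0049]), np.float64(-337.7))
mat wrist (array([ 0.5947, -0.1581,  0.003 , -1.1783]), np.float64(-145.2)) w+s (array([ 5.9570e-01, -1.6180e-01,  4.0000e-04, -1.1708e+00]), np.float64(-296.2)) all (array([ 0.596 , -0.164 , -0.0017, -1.1833]), np.float64(-445.2))
block wrist (array([ 0.6216,  0.142 ,  0.0921, -0.0665]), np.float64(-120.5)) w+s (array([ 0.622 ,  0.1414,  0.0869, -0.0701]), np.float64(-241.5)) all (array([ 0.6224,  0.141 ,  0.0862, -0.0706]), np.float64(-297.7))
tin wrist (array([0.4302, 0.2552, 0.0788]), np.float64(-84.0)) w+s (array([0.4303, 0.255 , 0.0781]), np.float64(-168.2)) all (array([0.4303, 0.2548, 0.0779]), np.float64(-233.8))
square (array([ 0.4188, -0.2181,  0.003 ,  0.6977]), np.float64(-281.9)) (array([ 0.4193, -0.2168,  0.0107,  0.6971]), np.float64(-147.4)) (array([ 0.4203, -0.2098,  0.0112,  0.6885]), np.float64(-134.8))
bottle (array([ 0.4169, -0.2177,  0.1196]), np.float64(-253.6)) (array([ 0.4172, -0.218 ,  0.1238]), np.float64(-122.4)) (array([ 0.4164, -0.216 ,  0.1244]), np.float64(-134.4))
```

>>> {"method": "carry_out", "body": {"moves": [[1, -0.83, -0.563, 0, 0, 0, 0], [1, -0.83, -0.563, 0, 0, 0, 0], [1, -0.83, -0.563, 0.5, 0, 0, 0], [1, 0, 0, 1, 0, 0, 0], [1, 0, 0, 1, 0, 0, 0], [1, 0, 0, 1, 0, 0, 0], [1, 0, 0, 0.5, 0, 0, 0], [1, 0, 0, 0, 0, 0, 0]]}}

```text
clock: 4.7
ee_pos: [0.6208, 0.1414, 0.1293]
tcp_rot: [0.033, 0.999, -0.0, -0.002]
ft_force: [-0.2, 0.5, -0.9]
width: 0.0855
grip_force: 0.0
```

```bash
python3 - <<'E'
from h import *
w=ctrl.read_camera("wrist"); save(w,"w2.png"); q=ctrl.sense(); print(q["ee_pos"],q["tcp_rot"])
s=ctrl.read_camera("scene")
print(fit([w],rect(.045,.045),(.622,.141),.088,-.068,span=.004,zfree=False),fit([w],circ(.056),(.624,.141),.008,span=.004,zfree=False))
E
```

```text
[0.62190927 0.14145312 0.13097306] [ 3.25654076e-02  9.99469406e-01 -4.46712056e-05 -6.31002011e-04]
(array([ 0.622 ,  0.1416,  0.0889, -0.0761]), np.float64(-100.1)) (array([0.6242, 0.1427, 0.0049]), np.float64(-124.3))
```

View pics/w2.png

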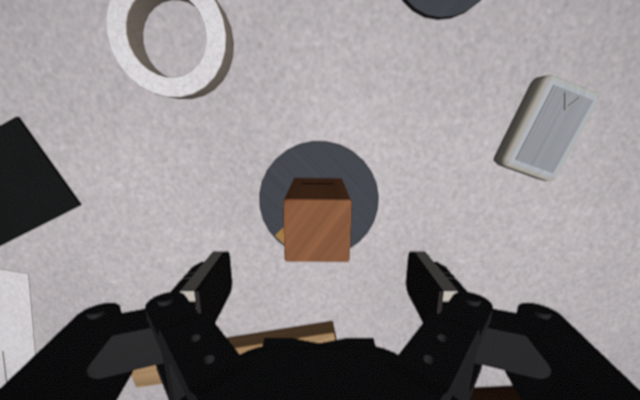

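The block top, at about (318,230), sits centred between the fingers with about 20 mm of room each side. I'll go down and grip.

>>> {"method": "carry_out", "body": {"moves": [[1, 0, 0, 0.9, 0, 0, 0], [1, 0, 0, 0.9, 0, 0, 0], [1, 0, 0, 0.9, 0, 0, 0], [1, 0, 0, 0.9, 0, 0, 0], [1, 0, 0, 0, 0, 0, 0], [-1, 0, 0, 0, 0, 0, 0], [-1, 0, 0, 0, 0, 0, 0], [-1, 0, 0, 0, 0, 0, 0]], "newtons": 40}}

```text
clock: 5.6
ee_pos: [0.6236, 0.1414, 0.0434]
tcp_rot: [0.032, 0.999, 0.0, 0.002]
ft_force: [-2.8, 2.2, 28.0]
width: 0.045
grip_force: 38.0
```

>>> {"method": "carry_out", "body": {"moves": [[-1, 0, 0, 0, 0, 0, 0], [-1, 0, 0, 0, 0, 0, 0], [-1, 0, 0, 0, 0, 0, 0], [-1, 0, 0, 0, 0, 0, 0]]}}

```text
clock: 6.0
ee_pos: [0.6237, 0.1414, 0.0435]
tcp_rot: [0.032, 0.999, 0.0, 0.002]
ft_force: [-0.2, 0.1, 6.4]
width: 0.045
grip_force: 41.9
```

>>> {"method": "carry_out", "body": {"moves": [[-1, 0, 0, -0.3, 0, 0, 0], [-1, 0, 0, -0.6, 0, 0, 0], [-1, 0, 0, -0.6, 0, 0, 0], [-1, 0, 0, -0.6, 0, 0, 0], [-1, 0, 0, -0.6, 0, 0, 0], [-1, 0, 0, -0.3, 0, 0, 0], [-1, 0.01, -0.3, 0, 0, 0, 0], [-1, 0.02, -0.6, 0, 0, 0, 0]]}}

```text
clock: 6.8
ee_pos: [0.6197, 0.119, 0.1163]
tcp_rot: [0.032, 0.999, 0.0, -0.0]
ft_force: [0.7, 0.0, -1.7]
width: 0.0446
grip_force: 41.2
```

>>> {"method": "carry_out", "body": {"moves": [[-1, 0.02, -0.8, 0, 0, 0, 0], [-1, 0.025, -0.8, 0, 0, 0, 0], [-1, 0.025, -0.8, 0, 0, 0, 0], [-1, 0.025, -0.8, 0, 0, 0, 0], [-1, 0.025, -0.8, 0, 0, 0, 0], [-1, 0.025, -0.8, 0, 0, 0, 0], [-1, 0.025, -0.8, 0, 0, 0, 0], [-1, 0.025, -0.8, 0, 0, 0, 0]]}}

```text
clock: 7.6
ee_pos: [0.6034, -0.0424, 0.1152]
tcp_rot: [0.033, 0.999, 0.0, -0.001]
ft_force: [0.6, -0.2, -0.5]
width: 0.0447
grip_force: 41.2
```

>>> {"method": "carry_out", "body": {"moves": [[-1, 0.025, -0.8, 0, 0, 0, 0], [-1, 0.025, -0.8, 0, 0, 0, 0], [-1, 0.025, -0.8, 0, 0, 0, 0], [-1, 0.025, -0.8, 0, 0, 0, 0], [-1, 0.025, -0.8, 0, 0, 0, 0], [-1, 0.02, -0.6, 0, 0, 0, 0], [-1, 0.01, -0.3, 0, 0, 0, 0], [-1, 0, 0, 0, 0, 0, 0]]}}

```text
clock: 8.4
ee_pos: [0.5923, -0.1636, 0.1158]
tcp_rot: [0.033, 0.999, 0.0, -0.0]
ft_force: [0.5, 0.6, -1.6]
width: 0.0446
grip_force: 41.2
```

```bash
python3 - <<'E'
from h import *
w=ctrl.read_camera("wrist"); s=ctrl.read_camera("scene"); 
c=np.hstack([w["color"][::1,::1],s["color"]]); c=cv2.resize(c,(800,250),interpolation=cv2.INTER_AREA); cv2.imwrite("pics/c3.png",c[:,:,::-1])
q=ctrl.sense(); print(q["ee_pos"],q["width"],q["grip_force"],q["ft_force"],q["joint_pos"])
print(fit([w],rect(.13,.09),(.595,-.162),.004,-1.18,span=.004,zfree=False))
E
```

```text
[ 0.59264218 -0.16202337  0.11604327] 0.04477671687730847 41.23303413391113 [ 0.19915977 -0.4056618   0.10639965] [-4.48430805e-01  4.66426989e-01  1.52475236e+00  4.24568035e-04
  1.15119250e+00 -1.95410131e+00]
(array([ 0.5946, -0.1605,  0.0094, -1.1937]), np.float64(-115.6))
```

View pics/c3.png

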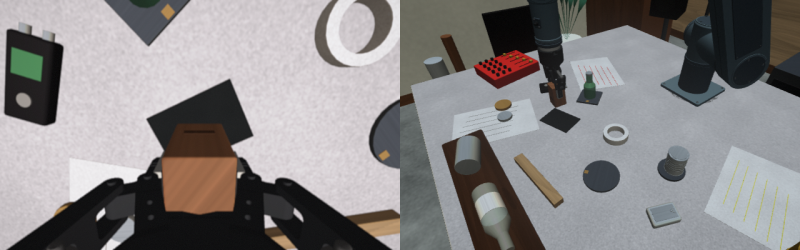

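The block hangs upright in the gripper directly over the mat. Next I lower it.

>>> {"method": "carry_out", "body": {"moves": [[-1, 0, 0, 0.5, 0, 0, 0], [-1, 0, 0, 0.7, 0, 0, 0], [-1, 0, 0, 0.7, 0, 0, 0], [-1, 0, 0, 0.5, 0, 0, 0], [-1, 0, 0, 0.3, 0, 0, 0], [-1, 0, 0, 0.2, 0, 0, 0], [-1, 0, 0, 0.05, 0, 0, 0], [-1, 0, 0, 0, 0, 0, 0]]}}

```text
clock: 9.3
ee_pos: [0.5932, -0.1625, 0.0428]
tcp_rot: [0.032, 0.999, -0.0, 0.0]
ft_force: [-0.3, -1.0, -0.8]
width: 0.0445
grip_force: 41.2
```

>>> {"method": "carry_out", "body": {"moves": [[-1, 0, 0, 0.06, 0, 0, 0], [-1, 0, 0, 0.04, 0, 0, 0], [-1, 0, 0, 0, 0, 0, 0]]}}

```text
clock: 9.6
ee_pos: [0.593, -0.1625, 0.0403]
tcp_rot: [0.033, 0.999, -0.0, 0.0]
ft_force: [-0.5, 0.1, -1.1]
width: 0.0447
grip_force: 41.2
```

>>> {"method": "carry_out", "body": {"moves": [[-1, 0, 0, 0.04, 0, 0, 0], [-1, 0, 0, 0.02, 0, 0, 0], [-1, 0, 0, 0, 0, 0, 0]]}}

```text
clock: 9.9
ee_pos: [0.5931, -0.1625, 0.0395]
tcp_rot: [0.033, 0.999, -0.0, 0.0]
ft_force: [-1.3, 0.3, 4.9]
width: 0.045
grip_force: 41.8
```

>>> {"method": "carry_out", "body": {"moves": [[0.4, 0, 0, 0, 0, 0, 0], [1, 0, 0, 0, 0, 0, 0], [1, 0, 0, 0, 0, 0, 0], [1, 0, 0, 0, 0, 0, 0], [1, 0, 0, -0.5, 0, 0, 0], [1, 0, 0, -1, 0, 0, 0], [1, 0, 0, -1, 0, 0, 0], [1, 0, 0, -1, 0, 0, 0]]}}

```text
clock: 10.7
ee_pos: [0.593, -0.1624, 0.1278]
tcp_rot: [0.033, 0.999, -0.0, 0.0]
ft_force: [-0.2, -0.5, -0.7]
width: 0.0855
grip_force: 0.0
```

>>> {"method": "carry_out", "body": {"moves": [[1, 0, 0, -0.8, 0, 0, 0], [1, 0.421, 0.902, 0, 0, 0, 0], [1, 0.421, 0.902, 0, 0, 0, 0], [1, 0.421, 0.902, 0, 0, 0, 0], [1, 0.421, 0.902, 0, 0, 0, 0], [1, 0.421, 0.902, 0, 0, 0, 0], [1, 0.421, 0.902, 0, 0, 0, 0], [1, 0.421, 0.902, 0, 0, 0, 0]]}}

```text
clock: 11.5
ee_pos: [0.5294, 0.0008, 0.1471]
tcp_rot: [0.033, 0.999, -0.0, 0.001]
ft_force: [0.3, 0.6, 0.6]
width: 0.0852
grip_force: 0.0
```

>>> {"method": "carry_out", "body": {"moves": [[1, 0.421, 0.902, 0, 0, 0, 0], [1, 0.421, 0.902, 0, 0, 0, 0], [1, 0.421, 0.902, 0, 0, 0, 0], [1, 0.421, 0.902, 0, 0, 0, 0], [1, 0.421, 0.902, 0, 0, 0, 0], [1, 0.421, 0.902, 0, 0, 0, 0], [1, 0.421, 0.902, 0, 0, 0, 0], [1, 0.421, 0.902, 0, 0, 0, 0]]}}

```text
clock: 12.3
ee_pos: [0.4572, 0.1863, 0.1471]
tcp_rot: [0.033, 0.999, 0.0, 0.001]
ft_force: [0.3, 0.6, 0.6]
width: 0.0852
grip_force: 0.0
```

>>> {"method": "carry_out", "body": {"moves": [[1, 0.421, 0.902, 0, 0, 0, 0], [1, 0.421, 0.902, 0, 0, 0, 0], [1, 0.421, 0.902, 0, 0, 0, 0], [1, 0, 0, 0, 0, 0, 0]]}}

```text
clock: 12.7
ee_pos: [0.4292, 0.2572, 0.147]
tcp_rot: [0.031, 1.0, 0.001, 0.0]
ft_force: [0.8, 0.9, 0.4]
width: 0.0859
grip_force: 0.0
```

```bash
python3 - <<'E'
from h import *
w=ctrl.read_camera("wrist"); s=ctrl.read_camera("scene"); t=ctrl.read_camera("top")
c=np.hstack([w["color"],s["color"]]); c=cv2.resize(c,(800,250),interpolation=cv2.INTER_AREA); cv2.imwrite("pics/c4.png",c[:,:,::-1])
q=ctrl.sense(); print(q["ee_pos"],q["tcp_rot"])
print("tin",fit([w],circ(.03),(.4303,.2549),.078,span=.004,zfree=False),fit([w,s],circ(.03),(.4303,.2549),.078,span=.004))
print("small",fit([w],circ(.042),(.437,.2515),.008,span=.004,zfree=False),fit([w,s],circ(.042),(.437,.2515),.008,span=.004))
print("large",fit([w],circ(.056),(.624,.142),.008,span=.004,zfree=False),fit([s],circ(.056),(.624,.142),.008,span=.004,zfree=False),fit([t],circ(.056),(.624,.142),.008,span=.004,zfree=False))
print("block",fit([s],rect(.045,.045),(.593,-.162),.084,-.07,span=.004,zfree=False))
E
```

```text
[0.43055095 0.25471977 0.1466413 ] [ 3.22083242e-02  9.99481055e-01 -6.25874013e-05  4.91500448e-04]
tin (array([0.4149, 0.2552, 0.0939]), np.float64(-90.8)) (array([0.4305, 0.2549, 0.0778]), np.float64(-179.6))
small (array([0.4356, 0.2527, 0.0044]), np.float64(-95.2)) (array([0.4369, 0.252 , 0.0055]), np.float64(-224.9))
large (array([0.6206, 0.1485, 0.0076]), np.float64(-36.6)) (array([ 0.6256,  0.1427, -0.0084]), np.float64(-150.0)) (array([0.6235, 0.1386, 0.0156]), np.float64(-149.2))
block (array([ 0.593 , -0.1608,  0.0863,  0.0021]), np.float64(-128.6))
```

View pics/c4.png

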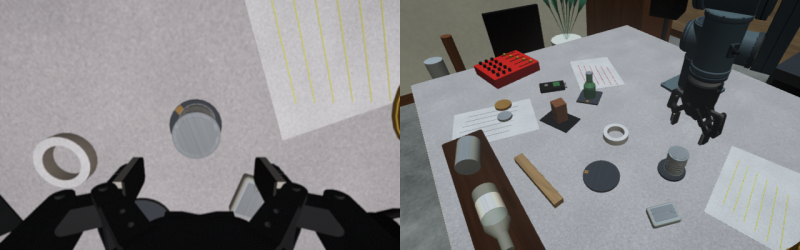

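The scene view shows the block standing on the mat. In the wrist view the tin is centred between the open fingers, with about 13 mm free each side.

>>> {"method": "carry_out", "body": {"moves": [[1, 0, 0, 0.7, 0, 0, 0], [1, 0, 0, 0.8, 0, 0, 0], [1, 0, 0, 0.8, 0, 0, 0], [1, 0, 0, 0.8, 0, 0, 0], [1, 0, 0, 0.8, 0, 0, 0], [1, 0, 0, 0.6, 0, 0, 0], [1, 0, 0, 0, 0, 0, 0], [-1, 0, 0, 0, 0, 0, 0]], "newtons": 40}}

```text
clock: 13.65
ee_pos: [0.4308, 0.2543, 0.0338]
tcp_rot: [0.033, 0.999, -0.0, -0.0]
ft_force: [-0.4, -0.4, 0.1]
width: 0.0733
grip_force: 0.0
```

>>> {"method": "carry_out", "body": {"moves": [[-1, 0, 0, 0, 0, 0, 0], [-1, 0, 0, 0, 0, 0, 0], [-1, 0, 0, 0, 0, 0, 0], [-1, 0, 0, 0, 0, 0, 0], [-1, 0, 0, 0, 0, 0, 0], [-1, 0, 0, 0, 0, 0, 0]]}}

```text
clock: 14.25
ee_pos: [0.4314, 0.255, 0.0348]
tcp_rot: [0.032, 0.999, 0.0, 0.001]
ft_force: [-0.1, -2.1, 5.7]
width: 0.0573
grip_force: 42.8
```

>>> {"method": "carry_out", "body": {"moves": [[-1, 0, 0, -0.3, 0, 0, 0], [-1, 0, 0, -0.6, 0, 0, 0], [-1, 0, 0, -0.6, 0, 0, 0], [-1, 0, 0, -0.6, 0, 0, 0], [-1, 0, 0, -0.6, 0, 0, 0], [-1, 0, 0, -0.3, 0, 0, 0], [-1, -0.35, -0.176, 0, 0, 0, 0], [-1, -0.7, -0.352, 0, 0, 0, 0]]}}

```text
clock: 15.05
ee_pos: [0.4552, 0.24, 0.1083]
tcp_rot: [0.032, 0.999, -0.0, -0.0]
ft_force: [0.4, 0.6, -1.6]
width: 0.0571
grip_force: 42.9
```

>>> {"method": "carry_out", "body": {"moves": [[-1, -0.7, -0.352, 0, 0, 0, 0], [-1, -0.7, -0.352, 0, 0, 0, 0], [-1, -0.7, -0.352, 0, 0, 0, 0], [-1, -0.7, -0.352, 0, 0, 0, 0], [-1, -0.7, -0.352, 0, 0, 0, 0], [-1, -0.7, -0.352, 0, 0, 0, 0], [-1, -0.7, -0.352, 0, 0, 0, 0], [-1, -0.7, -0.352, 0, 0, 0, 0]]}}

```text
clock: 15.85
ee_pos: [0.5922, 0.1594, 0.1081]
tcp_rot: [0.033, 0.999, -0.0, -0.0]
ft_force: [0.2, 0.3, -0.9]
width: 0.0575
grip_force: 42.9
```

>>> {"method": "carry_out", "body": {"moves": [[-1, -0.7, -0.352, 0, 0, 0, 0], [-1, -0.35, -0.176, 0, 0, 0, 0], [-1, -0.36, -0.16, 0, 0, 0, 0], [-1, 0, 0, 0, 0, 0, 0], [-1, 0, 0, 0, 0, 0, 0]]}}

```text
clock: 16.35
ee_pos: [0.6243, 0.1414, 0.1083]
tcp_rot: [0.033, 0.999, 0.0, -0.001]
ft_force: [-0.9, -0.0, -1.2]
width: 0.0572
grip_force: 42.9
```

```bash
python3 - <<'E'
from h import *
w=ctrl.read_camera("wrist"); s=ctrl.read_camera("scene")
c=np.hstack([w["color"],s["color"]]); c=cv2.resize(c,(800,250),interpolation=cv2.INTER_AREA); cv2.imwrite("pics/c5.png",c[:,:,::-1])
q=ctrl.sense(); e=q["ee_pos"]; print(e,q["tcp_rot"],q["width"],q["ft_force"])
print("large",fit([w],circ(.056),(.624,.142),.008,span=.004,zfree=False)," tin",fit([w,s],circ(.03),e[:2],e[2]+.0435,span=.003))
E
```

```text
[0.62401592 0.14176481 0.10850134] [ 3.22239659e-02  9.99480600e-01  6.12410350e-05 -3.76584385e-04] 0.05702049944893783 [ 0.18200941  0.36227462 -1.67286756]
large (array([0.6243, 0.1425, 0.0154]), np.float64(-114.4))  tin (array([0.6241, 0.143 , 0.1495]), np.float64(-168.9))
```

View pics/c5.png

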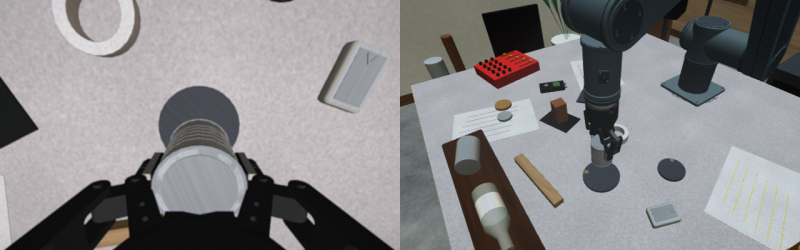

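The tin hangs upright, centred over the large plate. I'll lower it until it touches.

>>> {"method": "carry_out", "body": {"moves": [[-1, 0, 0, 0.5, 0, 0, 0], [-1, 0, 0, 0.7, 0, 0, 0], [-1, 0, 0, 0.7, 0, 0, 0], [-1, 0, 0, 0.5, 0, 0, 0], [-1, 0, 0, 0.3, 0, 0, 0], [-1, 0, 0, 0.17, 0, 0, 0], [-1, 0, 0, 0, 0, 0, 0]]}}

```text
clock: 17.15
ee_pos: [0.6246, 0.1413, 0.0364]
tcp_rot: [0.032, 0.999, -0.0, -0.0]
ft_force: [0.5, -1.1, -0.8]
width: 0.0573
grip_force: 42.9
```

>>> {"method": "carry_out", "body": {"moves": [[-1, 0, 0, 0.05, 0, 0, 0], [-1, 0, 0, 0.02, 0, 0, 0], [-1, 0, 0, 0, 0, 0, 0]]}}

```text
clock: 17.45
ee_pos: [0.6251, 0.1413, 0.0356]
tcp_rot: [0.033, 0.999, 0.0, 0.0]
ft_force: [0.0, 0.2, -0.3]
width: 0.0572
grip_force: 42.9
```

>>> {"method": "carry_out", "body": {"moves": [[-1, 0, 0, 0.03, 0, 0, 0], [-1, 0, 0, 0.02, 0, 0, 0], [-1, 0, 0, 0, 0, 0, 0]]}}

```text
clock: 17.75
ee_pos: [0.6251, 0.1413, 0.0348]
tcp_rot: [0.033, 0.999, 0.0, 0.001]
ft_force: [-2.6, -0.3, 6.0]
width: 0.0572
grip_force: 43.3
```

>>> {"method": "carry_out", "body": {"moves": [[0.5, 0, 0, 0, 0, 0, 0], [1, 0, 0, 0, 0, 0, 0], [1, 0, 0, 0, 0, 0, 0], [1, 0, 0, 0, 0, 0, 0], [1, 0, 0, -0.5, 0, 0, 0], [1, 0, 0, -1, 0, 0, 0], [1, 0, 0, -1, 0, 0, 0], [1, 0, 0, -1, 0, 0, 0]]}}

```text
clock: 18.55
ee_pos: [0.6248, 0.1413, 0.1231]
tcp_rot: [0.033, 0.999, 0.0, 0.0]
ft_force: [0.4, 0.1, 0.4]
width: 0.0852
grip_force: 0.0
```

>>> {"method": "carry_out", "body": {"moves": [[1, 0, 0, -1, 0, 0, 0], [1, 0.434, -0.872, -1, 0, 0, 0], [1, 0.434, -0.872, -0.8, 0, 0, 0], [1, 0.434, -0.872, 0, 0, 0, 0], [1, 0.434, -0.872, 0, 0, 0, 0], [1, 0.434, -0.872, 0, 0, 0, 0], [1, 0.434, -0.872, 0, 0, 0, 0], [1, 0.434, -0.872, 0, 0, 0, 0]]}}

```text
clock: 19.35
ee_pos: [0.5386, -0.0069, 0.1924]
tcp_rot: [0.032, 0.999, -0.0, 0.001]
ft_force: [-0.1, -0.7, 0.7]
width: 0.0853
grip_force: 0.0
```

>>> {"method": "carry_out", "body": {"moves": [[1, 0.434, -0.872, 0, 0, 0, 0], [1, 0.434, -0.872, 0, 0, 0, 0], [1, 0.434, -0.872, 0, 0, 0, 0], [1, 0.434, -0.872, 0, 0, 0, 0], [1, 0.434, -0.872, 0, 0, 0, 0], [1, 0.434, -0.872, 0, 0, 0, 0], [1, 0.434, -0.872, 0, 0, 0, 0], [1, 0.434, -0.872, 0, 0, 0, 0]]}}

```text
clock: 20.15
ee_pos: [0.4407, -0.1753, 0.1924]
tcp_rot: [0.032, 0.999, -0.0, 0.001]
ft_force: [0.6, 0.6, -0.7]
width: 0.0854
grip_force: 0.0
```

>>> {"method": "carry_out", "body": {"moves": [[1, 0.434, -0.872, 0, 0, 0, 0], [1, 0.434, -0.872, 0, 0, 0, 0], [1, 0, 0, 0, 0, 0, 0], [1, 0, 0, 0, 0, 0, 0]]}}

```text
clock: 20.55
ee_pos: [0.4166, -0.2167, 0.192]
tcp_rot: [0.033, 0.999, -0.0, 0.0]
ft_force: [-0.3, 0.3, -0.1]
width: 0.0855
grip_force: 0.0
```

```bash
python3 - <<'E'
from h import *
w=ctrl.read_camera("wrist"); s=ctrl.read_camera("scene"); t=ctrl.read_camera("top")
c=np.hstack([w["color"],s["color"]]); c=cv2.resize(c,(800,250),interpolation=cv2.INTER_AREA); cv2.imwrite("pics/c6.png",c[:,:,::-1])
q=ctrl.sense(); e=q["ee_pos"]; print(e,q["tcp_rot"],q["joint_pos"])
print("square",fit([w],rect(.092,.092),(.419,-.217),.008,.69,span=.004,zfree=False),fit([w,s],rect(.092,.092),(.419,-.217),.008,.69,span=.004))
print("bottle",fit([w],circ(.013),(.417,-.217),.12,span=.003,zfree=False),fit([w,s],circ(.013),(.417,-.217),.12,span=.003))
print("tin",fit([s],circ(.03),(.624,.1415),.078,span=.003,zfree=False),fit([t],circ(.03),(.624,.1415),.078,span=.003,zfree=False),"large",fit([s],circ(.056),(.624,.1415),.008,span=.003,zfree=False),fit([t],circ(.056),(.624,.1415),.008,span=.003,zfree=False))
print("small",fit([s],circ(.042),(.437,.252),.008,span=.003,zfree=False),fit([t],circ(.042),(.437,.252),.008,span=.003,zfree=False))
E
```

```text
[ 0.41698387 -0.215799    0.1915915 ] [3.21049061e-02 9.99484482e-01 5.06405816e-05 2.08214820e-04] [-7.16068368e-01  1.46076666e-01  1.78006850e+00  3.64428834e-04
  1.21518874e+00 -2.22277068e+00]
square (array([ 0.4176, -0.2147,  0.0129,  0.701 ]), np.float64(-143.2)) (array([ 0.4189, -0.2145,  0.0049,  0.6919]), np.float64(-277.9))
bottle (array([ 0.4168, -0.215 ,  0.1207]), np.float64(-109.8)) (array([ 0.4166, -0.215 ,  0.1209]), np.float64(-246.8))
tin (array([0.624 , 0.1414, 0.0822]), np.float64(-88.0)) (array([0.6248, 0.1398, 0.0897]), np.float64(-137.3)) large (array([0.6261, 0.1446, 0.0122]), np.float64(-126.5)) (array([0.6235, 0.1386, 0.0067]), np.float64(-149.2))
small (array([0.4394, 0.2519, 0.0047]), np.float64(-149.0)) (array([0.4375, 0.2486, 0.0088]), np.float64(-148.5))
```

View pics/c6.png

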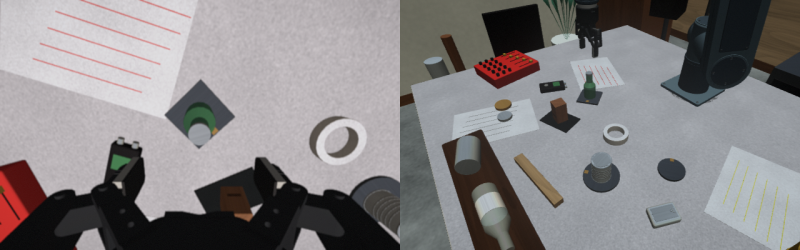

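The wrist view shows the bottle centred on the square plate and between the fingers. The scene view shows the tin standing on the large plate, fitted within about 3 mm of its centre. Next I grip the bottle's neck.

>>> {"method": "carry_out", "body": {"moves": [[1, 0, 0.04, 0.7, 0, 0, 0], [1, 0, 0, 0.8, 0, 0, 0], [1, 0, 0, 0.8, 0, 0, 0], [1, 0, 0, 0.8, 0, 0, 0], [1, 0, 0, 0.8, 0, 0, 0], [1, 0, 0, 0.5, 0, 0, 0], [1, 0, 0, 0, 0, 0, 0], [-1, 0, 0, 0, 0, 0, 0]], "newtons": 40}}

```text
clock: 21.5
ee_pos: [0.4171, -0.215, 0.0815]
tcp_rot: [0.032, 0.999, 0.0, -0.0]
ft_force: [-1.2, 0.2, 0.3]
width: 0.073
grip_force: 0.0
```

>>> {"method": "carry_out", "body": {"moves": [[-1, 0, 0, 0, 0, 0, 0], [-1, 0, 0, 0, 0, 0, 0], [-1, 0, 0, 0, 0, 0, 0], [-1, 0, 0, 0, 0, 0, 0], [-1, 0, 0, 0, 0, 0, 0], [-1, 0, 0, 0, 0, 0, 0], [-1, 0, 0, 0, 0, 0, 0], [-1, 0, 0, 0, 0, 0, 0]]}}

```text
clock: 22.3
ee_pos: [0.4171, -0.216, 0.082]
tcp_rot: [0.033, 0.999, -0.0, 0.001]
ft_force: [0.1, 0.8, 6.6]
width: 0.0255
grip_force: 39.6
```

>>> {"method": "carry_out", "body": {"moves": [[-1, 0, 0, -0.3, 0, 0, 0], [-1, 0, 0, -0.6, 0, 0, 0], [-1, 0, 0, -0.6, 0, 0, 0], [-1, 0, 0, -0.6, 0, 0, 0], [-1, 0, 0, -0.6, 0, 0, 0], [-1, 0, 0, -0.3, 0, 0, 0], [-1, 0.01, 0.35, 0, 0, 0, 0], [-1, 0.01, 0.6, 0, 0, 0, 0]], "newtons": 55}}

```text
clock: 23.1
ee_pos: [0.4174, -0.1913, 0.1558]
tcp_rot: [0.033, 0.999, 0.0, -0.0]
ft_force: [0.8, 1.1, -1.7]
width: 0.025
grip_force: 54.1
```

>>> {"method": "carry_out", "body": {"moves": [[-1, 0.015, 0.8, 0, 0, 0, 0], [-1, 0.015, 0.8, 0, 0, 0, 0], [-1, 0.015, 0.8, 0, 0, 0, 0], [-1, 0.015, 0.8, 0, 0, 0, 0], [-1, 0.015, 0.8, 0, 0, 0, 0], [-1, 0.015, 0.8, 0, 0, 0, 0], [-1, 0.015, 0.8, 0, 0, 0, 0], [-1, 0.015, 0.8, 0, 0, 0, 0]]}}

```text
clock: 23.9
ee_pos: [0.4237, -0.0297, 0.1553]
tcp_rot: [0.032, 0.999, 0.001, -0.001]
ft_force: [0.5, 0.3, -2.3]
width: 0.0253
grip_force: 54.1
```

>>> {"method": "carry_out", "body": {"moves": [[-1, 0.015, 0.8, 0, 0, 0, 0], [-1, 0.015, 0.8, 0, 0, 0, 0], [-1, 0.015, 0.8, 0, 0, 0, 0], [-1, 0.015, 0.8, 0, 0, 0, 0], [-1, 0.015, 0.8, 0, 0, 0, 0], [-1, 0.015, 0.8, 0, 0, 0, 0], [-1, 0.015, 0.8, 0, 0, 0, 0], [-1, 0.015, 0.8, 0, 0, 0, 0]]}}

```text
clock: 24.7
ee_pos: [0.4307, 0.1297, 0.1552]
tcp_rot: [0.032, 0.999, 0.0, -0.001]
ft_force: [1.1, -0.2, -1.9]
width: 0.0248
grip_force: 54.1
```

>>> {"method": "carry_out", "body": {"moves": [[-1, 0.015, 0.8, 0, 0, 0, 0], [-1, 0.015, 0.8, 0, 0, 0, 0], [-1, 0.015, 0.8, 0, 0, 0, 0], [-1, 0.015, 0.8, 0, 0, 0, 0], [-1, 0.015, 0.8, 0, 0, 0, 0], [-1, 0.01, 0.6, 0, 0, 0, 0], [-1, 0.01, 0.35, 0, 0, 0, 0], [-1, 0, 0, 0, 0, 0, 0]]}}

```text
clock: 25.5
ee_pos: [0.4375, 0.2525, 0.1558]
tcp_rot: [0.032, 0.999, -0.0, -0.0]
ft_force: [0.1, -0.0, -2.9]
width: 0.0248
grip_force: 54.2
```

```bash
python3 - <<'E'
from h import *
w=ctrl.read_camera("wrist"); s=ctrl.read_camera("scene")
c=np.hstack([w["color"],s["color"]]); c=cv2.resize(c,(800,250),interpolation=cv2.INTER_AREA); cv2.imwrite("pics/c7.png",c[:,:,::-1])
q=ctrl.sense(); e=q["ee_pos"]; print(e,q["tcp_rot"],q["width"],q["ft_force"])
print("small",fit([w],circ(.042),(.438,.2515),.008,span=.004,zfree=False),fit([w,s],circ(.042),(.438,.2515),.008,span=.004))
E
```

```text
[0.43779733 0.25123609 0.15599309] [ 3.22729229e-02  9.99478965e-01 -3.64601850e-04 -3.52867421e-04] 0.024534353798082824 [ 0.41685533 -0.00390688 -1.31788289]
small (array([0.4353, 0.2525, 0.0088]), np.float64(-115.0)) (array([0.4367, 0.2515, 0.0047]), np.float64(-261.2))
```

View pics/c7.png

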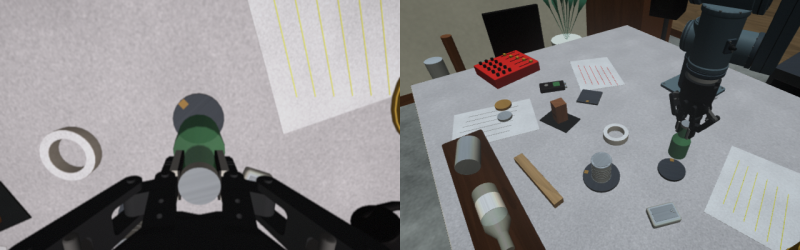

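The bottle hangs upright over the small plate, within about 1 mm of centre. I'll lower it.

>>> {"method": "carry_out", "body": {"moves": [[-1, 0.03, 0, 0.5, 0, 0, 0], [-1, 0, 0, 0.7, 0, 0, 0], [-1, 0, 0, 0.7, 0, 0, 0], [-1, 0, 0, 0.5, 0, 0, 0], [-1, 0, 0, 0.3, 0, 0, 0], [-1, 0, 0, 0.17, 0, 0, 0], [-1, 0, 0, 0, 0, 0, 0]]}}

```text
clock: 26.3
ee_pos: [0.4375, 0.2513, 0.0843]
tcp_rot: [0.033, 0.999, -0.0, -0.0]
ft_force: [0.1, -0.4, -2.5]
width: 0.025
grip_force: 54.2
```

>>> {"method": "carry_out", "body": {"moves": [[-1, 0, 0, 0.05, 0, 0, 0], [-1, 0, 0, 0.02, 0, 0, 0], [-1, 0, 0, 0, 0, 0, 0]]}}

```text
clock: 26.6
ee_pos: [0.4377, 0.2517, 0.0832]
tcp_rot: [0.032, 0.999, 0.0, 0.0]
ft_force: [0.1, -0.5, -1.9]
width: 0.0246
grip_force: 54.2
```

>>> {"method": "carry_out", "body": {"moves": [[-1, 0, 0, 0.04, 0, 0, 0], [-1, 0, 0, 0.02, 0, 0, 0], [-1, 0, 0, 0, 0, 0, 0]]}}

```text
clock: 26.9
ee_pos: [0.4378, 0.2517, 0.082]
tcp_rot: [0.032, 0.999, 0.0, 0.001]
ft_force: [-1.6, -0.9, 4.5]
width: 0.025
grip_force: 54.9
```

>>> {"method": "carry_out", "body": {"moves": [[0.0, 0, 0, 0, 0, 0, 0], [1, 0, 0, 0, 0, 0, 0], [1, 0, 0, 0, 0, 0, 0], [1, 0, 0, 0, 0, 0, 0], [1, 0, 0, 0, 0, 0, 0], [1, 0, 0, -0.5, 0, 0, 0], [1, 0, 0, -1, 0, 0, 0], [1, 0, 0, -1, 0, 0, 0]]}}

```text
clock: 27.7
ee_pos: [0.4372, 0.2515, 0.145]
tcp_rot: [0.033, 0.999, -0.0, -0.0]
ft_force: [-0.0, -0.5, 0.3]
width: 0.0854
grip_force: 0.0
```

>>> {"method": "carry_out", "body": {"moves": [[1, 0, 0, -1, 0, 0, 0], [1, -0.405, -0.893, 0, 0, 0, 0], [1, -0.405, -0.893, 0, 0, 0, 0], [1, -0.405, -0.893, 0, 0, 0, 0], [1, -0.405, -0.893, 0, 0, 0, 0], [1, -0.405, -0.893, 0, 0, 0, 0], [1, -0.405, -0.893, 0, 0, 0, 0], [1, -0.405, -0.893, 0, 0, 0, 0]]}}

```text
clock: 28.5
ee_pos: [0.4985, 0.0901, 0.1699]
tcp_rot: [0.033, 0.999, 0.0, 0.001]
ft_force: [0.4, -0.2, -0.3]
width: 0.0856
grip_force: 0.0
```

>>> {"method": "carry_out", "body": {"moves": [[1, -0.405, -0.893, 0, 0, 0, 0], [1, -0.405, -0.893, 0, 0, 0, 0], [1, -0.405, -0.893, 0, 0, 0, 0], [1, -0.405, -0.893, 0, 0, 0, 0], [1, -0.405, -0.893, 0, 0, 0, 0], [1, -0.405, -0.893, 0, 0, 0, 0], [1, -0.405, -0.893, 0, 0, 0, 0], [1, -0.405, -0.893, 0, 0, 0, 0]]}}

```text
clock: 29.3
ee_pos: [0.5676, -0.0935, 0.1698]
tcp_rot: [0.033, 0.999, -0.0, 0.0]
ft_force: [-0.0, 0.1, -0.2]
width: 0.0853
grip_force: 0.0
```

>>> {"method": "carry_out", "body": {"moves": [[1, -0.405, -0.893, 0, 0, 0, 0], [1, -0.405, -0.893, 0, 0, 0, 0], [1, -0.405, -0.893, 0, 0, 0, 0], [1, 0, 0, 0.5, 0, 0, 0], [1, 0, 0, 0.5, 0, 0, 0], [1, 0, 0, 0, 0, 0, 0]]}}

```text
clock: 29.9
ee_pos: [0.5913, -0.1598, 0.1414]
tcp_rot: [0.032, 0.999, 0.001, -0.002]
ft_force: [-0.9, 1.1, -0.4]
width: 0.0851
grip_force: 0.0
```

```bash
python3 - <<'E'
from h import *
w=ctrl.read_camera("wrist"); s=ctrl.read_camera("scene"); t=ctrl.read_camera("top")
c=np.hstack([w["color"],s["color"]]); c=cv2.resize(c,(800,250),interpolation=cv2.INTER_AREA); cv2.imwrite("pics/c8.png",c[:,:,::-1])
q=ctrl.sense(); e=q["ee_pos"]; print(e,q["tcp_rot"])
print("block",fit([w],rect(.045,.045),(.593,-.162),.084,-.07,span=.004,zfree=False),fit([w,s],rect(.045,.045),(.593,-.162),.084,-.07,span=.004))
print("bottle",fit([t,s],circ(.013),(.4375,.2515),.12,span=.003),"tin",fit([t,s],circ(.03),(.6245,.1415),.078,span=.003))
print("square",fit([w],rect(.092,.092),(.4185,-.2145),.008,.69,span=.004,zfree=False),fit([t,s],rect(.092,.092),(.4185,-.2145),.008,.69,span=.004))
E
```

```text
[ 0.59297899 -0.16031768  0.14391382] [ 3.20153156e-02  9.99487346e-01  1.55404591e-04 -2.02795507e-04]
block (array([ 0.5917, -0.1608,  0.0827, -0.059 ]), np.float64(-135.7)) (array([ 0.592 , -0.1608,  0.0829, -0.064 ]), np.float64(-264.0))
bottle (array([0.4383, 0.2507, 0.1198]), np.float64(-205.8)) tin (array([0.6242, 0.1406, 0.077 ]), np.float64(-230.9))
square (array([ 0.4189, -0.2132,  0.0158,  0.6709]), np.float64(-69.9)) (array([ 0.4195, -0.2177,  0.0031,  0.6958]), np.float64(-189.8))
```

View pics/c8.png

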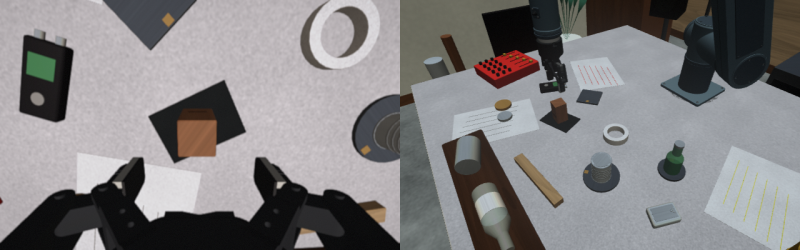

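Bottle and tin stand centred on their plates. The block is centred under the gripper on the mat.

>>> {"method": "carry_out", "body": {"moves": [[1, 0, 0, 0.7, 0, 0, 0], [1, 0, 0, 0.8, 0, 0, 0], [1, 0, 0, 0.8, 0, 0, 0], [1, 0, 0, 0.8, 0, 0, 0], [1, 0, 0, 0.7, 0, 0, 0], [1, 0, 0, 0.35, 0, 0, 0], [1, 0, 0, 0, 0, 0, 0], [-1, 0, 0, 0, 0, 0, 0]], "newtons": 40}}

```text
clock: 30.85
ee_pos: [0.5938, -0.1613, 0.0409]
tcp_rot: [0.032, 0.999, -0.0, 0.001]
ft_force: [-0.3, 0.7, 0.2]
width: 0.0732
grip_force: 0.0
```

>>> {"method": "carry_out", "body": {"moves": [[-1, 0, 0, 0, 0, 0, 0], [-1, 0, 0, 0, 0, 0, 0], [-1, 0, 0, 0, 0, 0, 0], [-1, 0, 0, 0, 0, 0, 0], [-1, 0, 0, 0, 0, 0, 0], [-1, 0, 0, 0, 0, 0, 0], [-1, 0, 0, 0, 0, 0, 0]]}}

```text
clock: 31.55
ee_pos: [0.594, -0.1617, 0.0413]
tcp_rot: [0.033, 0.999, -0.0, 0.001]
ft_force: [0.4, 0.1, 5.4]
width: 0.0449
grip_force: 41.7
```

>>> {"method": "carry_out", "body": {"moves": [[-1, 0, 0, -0.3, 0, 0, 0], [-1, 0, 0, -0.6, 0, 0, 0], [-1, 0, 0, -0.6, 0, 0, 0], [-1, 0, 0, -0.6, 0, 0, 0], [-1, 0, 0, -0.6, 0, 0, 0], [-1, 0, 0, -0.3, 0, 0, 0], [-1, 0.35, -0.133, 0, 0, 0, 0], [-1, 0.7, -0.266, 0, 0, 0, 0]]}}

```text
clock: 32.35
ee_pos: [0.5661, -0.1693, 0.1145]
tcp_rot: [0.032, 0.999, 0.0, -0.0]
ft_force: [-0.6, -0.5, -1.8]
width: 0.0446
grip_force: 41.0
```

>>> {"method": "carry_out", "body": {"moves": [[-1, 0.7, -0.266, 0, 0, 0, 0], [-1, 0.7, -0.266, 0, 0, 0, 0], [-1, 0.7, -0.266, 0, 0, 0, 0], [-1, 0.7, -0.266, 0, 0, 0, 0], [-1, 0.7, -0.266, 0, 0, 0, 0], [-1, 0.7, -0.266, 0, 0, 0, 0], [-1, 0.7, -0.266, 0, 0, 0, 0], [-1, 0.5, -0.19, 0, 0, 0, 0]]}}

```text
clock: 33.15
ee_pos: [0.4261, -0.2116, 0.1142]
tcp_rot: [0.033, 0.999, 0.001, -0.001]
ft_force: [0.0, 0.3, -1.0]
width: 0.0447
grip_force: 41.0
```

>>> {"method": "carry_out", "body": {"moves": [[-1, 0.34, -0.129, 0, 0, 0, 0], [-1, 0, 0, 0, 0, 0, 0], [-1, 0, 0, 0, 0, 0, 0]]}}

```text
clock: 33.45
ee_pos: [0.4199, -0.2147, 0.1151]
tcp_rot: [0.033, 0.999, -0.0, 0.0]
ft_force: [-0.1, 0.4, -1.2]
width: 0.0447
grip_force: 41.0
```

```bash
python3 - <<'E'
from h import *
w=ctrl.read_camera("wrist"); s=ctrl.read_camera("scene")
c=np.hstack([w["color"],s["color"]]); c=cv2.resize(c,(800,250),interpolation=cv2.INTER_AREA); cv2.imwrite("pics/c9.png",c[:,:,::-1])
q=ctrl.sense(); e=q["ee_pos"]; print(e,q["tcp_rot"],q["width"],q["ft_force"])
print("square",fit([w],rect(.092,.092),(.4185,-.2145),.008,.69,span=.004,zfree=False),fit([w,s],rect(.092,.092),(.4185,-.2145),.008,.69,span=.004))
print("block",fit([w],rect(.045,.045),e[:2],e[2]+.043,-.065,span=.003,zfree=False))
E
```

```text
[ 0.42021941 -0.21464073  0.11510113] [ 3.23851906e-02  9.99475426e-01 -6.94209664e-05  2.60880738e-04] 0.04450025231750785 [-0.0489215  -0.72627251 -0.46443565]
square (array([ 0.4179, -0.2144,  0.0167,  0.6995]), np.float64(-107.2)) (array([ 0.4177, -0.2149,  0.0035,  0.6829]), np.float64(-258.2))
block (array([ 0.4125, -0.2126,  0.1645, -0.0648]), np.float64(-79.5))
```

View pics/c9.png

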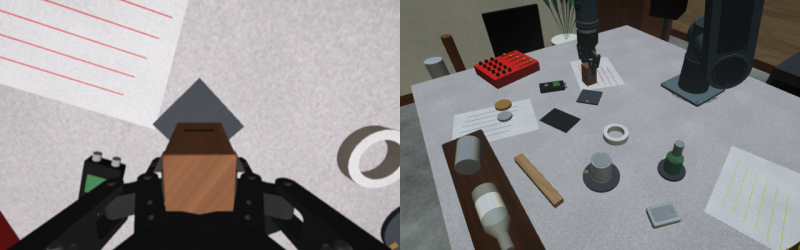

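The block hangs upright over the square plate. I'll lower it.

>>> {"method": "carry_out", "body": {"moves": [[-1, 0, 0, 0.5, 0, 0, 0], [-1, 0, 0, 0.7, 0, 0, 0], [-1, 0, 0, 0.6, 0, 0, 0], [-1, 0, 0, 0.4, 0, 0, 0], [-1, 0, 0, 0.3, 0, 0, 0], [-1, 0, 0, 0.18, 0, 0, 0], [-1, 0, 0, 0, 0, 0, 0]]}}

```text
clock: 34.25
ee_pos: [0.4196, -0.2144, 0.0477]
tcp_rot: [0.032, 0.999, 0.0, -0.0]
ft_force: [-0.2, -0.4, -0.9]
width: 0.0446
grip_force: 41.0
```

>>> {"method": "carry_out", "body": {"moves": [[-1, 0, 0, 0.05, 0, 0, 0], [-1, 0, 0, 0.03, 0, 0, 0], [-1, 0, 0, 0, 0, 0, 0]]}}

```text
clock: 34.55
ee_pos: [0.4198, -0.2148, 0.0464]
tcp_rot: [0.033, 0.999, -0.0, 0.0]
ft_force: [0.5, -0.1, -0.8]
width: 0.0446
grip_force: 41.0
```

>>> {"method": "carry_out", "body": {"moves": [[-1, 0, 0, 0.03, 0, 0, 0], [-1, 0, 0, 0.02, 0, 0, 0], [-1, 0, 0, 0, 0, 0, 0]]}}

```text
clock: 34.85
ee_pos: [0.4198, -0.2148, 0.0453]
tcp_rot: [0.033, 0.999, -0.0, 0.0]
ft_force: [-1.3, 0.2, 4.4]
width: 0.0449
grip_force: 41.4
```

>>> {"method": "carry_out", "body": {"moves": [[0.4, 0, 0, 0, 0, 0, 0], [1, 0, 0, 0, 0, 0, 0], [1, 0, 0, 0, 0, 0, 0], [1, 0, 0, 0, 0, 0, 0], [1, 0, 0, -0.5, 0, 0, 0], [1, 0, 0, -1, 0, 0, 0], [1, 0, 0, -1, 0, 0, 0], [1, 0, 0, -1, 0, 0, 0]]}}

```text
clock: 35.65
ee_pos: [0.4194, -0.2144, 0.1331]
tcp_rot: [0.033, 0.999, 0.0, -0.0]
ft_force: [0.4, 0.1, 0.5]
width: 0.0856
grip_force: 0.0
```

>>> {"method": "carry_out", "body": {"moves": [[1, 0, 0, -1, 0, 0, 0], [1, 0, 0, -1, 0, 0, 0], [1, 0, 0, -1, 0, 0, 0], [1, 0, 0, 0, 0, 0, 0], [1, 0, 0, 0, 0, 0, 0], [1, 0, 0, 0, 0, 0, 0]]}}

```text
clock: 36.25
ee_pos: [0.419, -0.2141, 0.2061]
tcp_rot: [0.033, 0.999, 0.001, -0.001]
ft_force: [0.0, 0.4, -0.7]
width: 0.0851
grip_force: 0.0
```

```bash
python3 - <<'E'
from h import *
w=ctrl.read_camera("wrist"); s=ctrl.read_camera("scene"); t=ctrl.read_camera("top")
c=np.hstack([w["color"],s["color"]]); c=cv2.resize(c,(800,250),interpolation=cv2.INTER_AREA); cv2.imwrite("pics/c10.png",c[:,:,::-1])
print("square",fit([w],rect(.092,.092),(.4185,-.2145),.008,.69,span=.004,zfree=False),fit([s,w],rect(.092,.092),(.4185,-.2145),.008,.69,span=.004))
print("block",fit([w],rect(.045,.045),(.418,-.2148),.088,-.065,span=.004,zfree=False),fit([w,s],rect(.045,.045),(.418,-.2148),.088,-.065,span=.004))
print("bottle",fit([t,s],circ(.013),(.4375,.2515),.12,span=.003),"tin",fit([t,s],circ(.03),(.6245,.1415),.078,span=.003))
print("small",fit([t,s],circ(.042),(.4375,.2515),.008,span=.003),"large",fit([t,s],circ(.056),(.6245,.1415),.008,span=.003))
E
```

```text
square (array([ 0.4179, -0.2151,  0.0184,  0.6908]), np.float64(-141.4)) (array([ 0.4189, -0.2155,  0.0043,  0.7024]), np.float64(-271.2))
block (array([ 0.4175, -0.2131,  0.0856, -0.0591]), np.float64(-98.7)) (array([ 0.4178, -0.2133,  0.0868, -0.0635]), np.float64(-227.8))
bottle (array([0.4382, 0.2505, 0.1196]), np.float64(-200.0)) tin (array([0.6243, 0.1404, 0.077 ]), np.float64(-226.1))
small (array([0.4365, 0.2513, 0.0044]), np.float64(-262.7)) large (array([0.6252, 0.141 , 0.0046]), np.float64(-274.9))
```

View pics/c10.png

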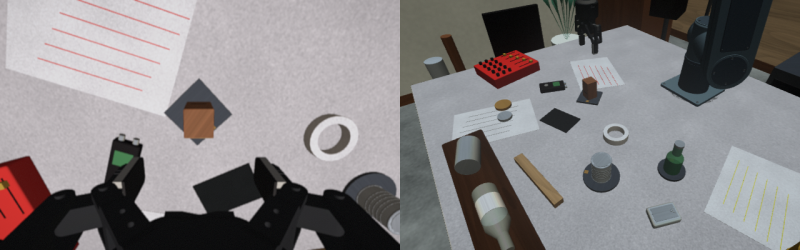

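All three stand upright on the right plates, each measured within about 3 mm of its plate's centre, and the robot is clear of everything. I'll hand the job in.

```bash
python3 -c "
from plant import ctrl
print(ctrl.close_job())"
```

```text
the job is handed in; nothing more can be done
None
```

The job is handed in (no verdict was returned): the block was parked on the mat on the way, and the tin now stands on the large round plate, the bottle on the small round plate and the block on the square plate, all upright and within about 3 mm of centre by camera, with nothing knocked over and the tape roll, flat tin and recorder never touched.

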